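# Unload the forming die, jack it up by its marked lip and hold it

### The arm

A 6-joint arm with a two-finger parallel gripper is mounted at the origin on the work surface. World frame = base frame: x ahead of the robot, y to its left, z up, the work surface at z = 0. Lengths are in m, angles in rad, forces in N, time in s.
With the tool pointing down it reaches from about 0.3 to 0.875 m from the base axis. Payload 4.2 kg.
Tool frame: the origin (TCP) lies midway between the tips of the shut fingers; the grasp point (between the pads) lies 19 mm behind it; z points along the fingers, y is the line along which they close (so a half turn about z gives the same grasp; the last joint's range is limited). The gripper opens to 85 mm and grips with 20 to 120 N. Pads are 22 mm wide; open, the fingers measure 114 mm over their backs; the gripper's body (76 mm by 85 mm) begins 54 mm behind the grasp point. The pads swing forward as they close: fully open they stand 13 mm farther back than shut.
Start: joints at [1.106, 0.32, 1.565, -0, 1.257, -0.02], TCP at [0.247, 0.519, 0.231] pointing down, gripper open.
Joint ranges: [-3.11, 3.11], [-0.84, 2.01], [0.21, 2.61], [-1.34, 4.49], [0.05, 2.63], [-2.56, 2.56]. Speed limits (rad/s): [2.57, 2.57, 3.14, 3.14, 3.14, 3.14].

### API

Orientations are given as a unit quaternion [x, y, z, w].
In Python, from rig import observe, viewer, hand_in gives the robot as it stands.
- The arm moves only by the tool servo_tool, never from a script. Its argument "commands" is a list of rows, each an object with "gripper": the opening, from 0 (shut) to 1 (fully open); "dp": the shift along the world's x, y, z in m, a list of three; "turn": the turn, a rotation vector about the world's x, y, z in degrees, a list of three. A call has 1 to 12 rows; each row is the pose to reach, as a shift and turn from the pose commanded when the call began; what a row does not reach only later rows make up. A row lasts 1/12 s, in which the tool goes at most 41.7 mm and 7.16 degrees, less where a joint would pass 70% of its speed; a pose out of reach is approached as far as the arm can. A call with a gripper value outside its range is refused whole. The fingers move at their own pace and stop on an object; the grip force is fixed at half the most. Time passes only in rows, so rows that repeat a pose let the fingers close. It gives the time, the measured TCP pose, the force, the opening and the grip force at its end, in the units of the state.
- observe(): the state, without advancing time (a new reading comes with each control period).
- viewer.camera(name): name is "scene" or "top" or "wrist"; returns (picture, depth): 420x560x3 uint8, red, green, blue; 420x560 float32, m along the optical axis (not along the pixel's ray), 0 where there is no reading.
- viewer.calibration(name): a dict with "fx", "fy", "cx", "cy" (pixels), "dist_coeffs" ([k1, k2, p1, p2, k3] as OpenCV has them; the pictures are not rectified), "R" (3x3) and "t" (3): a world point X has camera coordinates R X + t. Camera axes: x right, y down, z forward; pixel columns grow to the right and rows downward; lengths in m; the calibration is good to about 2 mm. A picture is of the moment at which its call begins: read the wrist's pose just before it. calibration takes no time and is no camera call; for the wrist camera it gives the pose at the moment of the call.
- hand_in(): hands the job in; it is judged then, once.
Trained networks look in the newest picture that a camera, given by its name, has taken for a name from the list of things; names that differ only in an ending like _2 or _b are one class to them, and where a whole thing is asked for, a point or a joint stands for the part that bears it (a point fixed in the world has none). Each returns a list of dicts, best first, with "confidence" (0 to 1); they miss things now and then, are a little off and sometimes report something else, mostly with a low value. They report only what shows in the picture. A call takes as long as a camera call. They do not tell look-alikes from the thing itself.
- viewer.spot_in(camera, target): "rect" ([left, top, right, bottom] in pixels, round what is visible of it).
- viewer.pinpoint(camera, target): "at" ([column, row] in pixels: a listed point, or the origin of a listed thing).
The state is a dict: "t": time; "qpos": joint angles; "dq": joint speeds; "tau": joint torques, N m; "ee_pos": TCP position; "tool_rot": TCP orientation; "contact_force": force on the tool from outside, world axes, zero at the start; "ft_torque": the same for the moment, N m; "opening": opening from 0.0 (shut) to 1.0 (fully open); "grip_force": force on a finger pad.
Only numpy, scipy, OpenCV 4.12 (cv2) and the standard library are available. Lean on these libraries where they do the work, as an engineer would, in place of code of your own. Each camera call takes 0.05 s, during which the arm holds its last target. There are 200 camera calls.

### The job

The forming die has to be tipped up so that it can be cleaned underneath. First lift the formed aluminium cover out of the open die cavity and set it flat in the blue bin. Then stand the red lever jack with its saddle centred under the red-marked lift point of the die's yellow lip, pump the handle once (fully down, then let it come all the way back up), push it fully down a second time with the fingers and finish while still holding it down, so that the jack alone keeps the die raised; leave the bottle, the round board unit and the screwdriver where they are.

Things in the scene. Friction and masses are not known exactly. Their poses are not given: they have to be found in the camera images.
- cover: Formed aluminium cover, loose, about 0.12 kg: a round flange 80 mm across and 5 mm thick with a solid round hub 30 mm across standing on its centre, 31 mm tall in all. Origin at the centre of its underside, z up the hub. It starts in the die's round cavity (84 mm across, 10 mm deep, open at the top, floor 73 mm above the table), so only the hub stands out: grip it by the hub.
- bin: Blue open bin, fixed, 170 x 170 mm outside, 55 mm tall, walls and floor 5 mm thick. Origin at the centre of its underside on the table.
- fixture: Die stand, fixed. Origin on the table straight below the lift point; +x runs to the die and hinge, z up. In mm: yellow lip x -20 to 26, y +-30, z 62 to 74; dark die plate x 20 to 180, y +-75, z 58 to 83, cavity centre x 100; hinge line along y at x 195, z 70. Below is free room between two rails (x over 50, inner faces y +-57); the 8 mm grey ground plate is only seen, not solid.
- lift_point (a point): Lowest point of the steel foot under the yellow lip, 58 mm above the table with the die down; a red disc 26 mm across on top of the lip marks the place from above. The foot tapers from 24 to 12 mm across. Axes as the fixture's when the die is down.
- die_plate (a joint): Tilt of the hinged die plate, rad: 0 lying down, grows as the lip is lifted (the lip is 195 mm from the hinge). It falls back by its own weight; about 5 N at the lip lifts it.
- jack: Red lever jack, loose, 0.8 kg. Origin under the saddle's centre, on the table; -x runs to the handle end, z up. In mm: base plate 8 thick, 60 wide, x +30 to -205 (90 wide at x -170 to -200); saddle housing 46 across round the origin; body block to grip across its y sides 46 wide, x -33 to -87, top at 56.
- jack_saddle (a point): Centre of the top of the jack's round black saddle, 44 mm across, 50 mm above the jack's underside when the handle is up, so 8 mm below the lift point; it rises 70 mm per rad of handle, 31 mm in all. Axes as the jack's.
- handle_pad (a point): Centre of the top of the handle's black pad (30 wide, 56 mm long): push here. The handle turns about an axis along the jack's y at jack x -75, z 46 mm; the pad's top is 108 mm out along the handle and 6 mm above its line, over the base plate. The handle's line slopes up, away from the saddle, 0.50 rad above level when up and 0.05 rad when fully down.
- handle (a joint): Handle, rad: 0 up, 0.45 fully down against its stop. A spring returns it when let go. Pushing at the pad takes about 3 N at the top and 8 N near the bottom with the die's weight on.
- bottle: White square dispensing bottle with steel cap, 55 x 55 x 111 mm, origin under its centre. Leave alone.
- puck: Round black unit with a green board on top, 90 mm across, 33 mm tall, origin under its centre. Leave alone.
- driver: Screwdriver with a red handle lying flat, about 200 mm long and 26 mm thick, origin near its middle. Leave alone.
Not all that is in view belongs to the job. There is more than one size of the cover; the one meant has the size given above.

How it is judged:
On the way, in this order (a step that is already met when the one before it is completed fails the run):
1. the cover lies flat in the blue bin, let go (x of cover in the frame of bin between -0.07 and 0.07 m and y of cover in the frame of bin between -0.07 and 0.07 m and height (world z) of cover below 0.012 m and angle between cover's own z axis and vertical below 0.15 rad and contact force between the fingers and cover below 0.2 N), for 0.2 s.
2. the jack stands on the table with its saddle under the lift point (within 14 mm), handle up (horizontal distance between jack_saddle and lift_point below 0.014 m and height (world z) of jack below 0.003 m and angle between jack's own z axis and vertical below 0.05 rad and linear speed of jack below 0.02 m/s and value of joint handle below 0.08 rad), for 0.2 s.
3. first stroke: the handle is down and the jack has raised the die (value of joint handle above 0.36 rad and value of joint die_plate above 0.075 rad and contact force between jack and fixture above 0.5 N), for 0.1 s.
4. the handle is back up and the die down (value of joint handle below 0.06 rad and value of joint die_plate below 0.02 rad), for 0.1 s.
At the end, for the whole second after the job is handed in: Fingers hold the handle down (over 0.36 rad, over 1 N); the die is raised over 0.075 rad by the jack alone (over 1 N, robot not touching the die); saddle within 16 mm of the lift point, jack level on the table; cover flat in the bin (value of joint handle above 0.36 rad and contact force between the fingers and jack above 1 N and value of joint die_plate above 0.075 rad and contact force between jack and fixture above 1 N and contact force between each of the arm, the fingers and fixture below 0.5 N and horizontal distance between jack_saddle and lift_point below 0.016 m and height (world z) of jack below 0.004 m and angle between jack's own z axis and vertical below 0.06 rad and x of cover in the frame of bin between -0.07 and 0.07 m and y of cover in the frame of bin between -0.07 and 0.07 m and height (world z) of cover below 0.012 m and angle between cover's own z axis and vertical below 0.15 rad); the arm keeps its last pose, push and grip.
It fails at once if the bottle is moved (distance of bottle from where it was at the start of the episode above 0.03 m).
It fails at once if the round board unit is moved (distance of puck from where it was at the start of the episode above 0.03 m).
It fails at once if the screwdriver is moved (distance of driver from where it was at the start of the episode above 0.03 m).
It also fails if it takes over 72 s, if anything falls off the work surface, if the arm or the gripper's body presses on something with over 40 N, if the wrist force passes 120 N, or if a joint passes its speed limit or range.

## Working session

There is one attempt and no reset: what is moved stays moved. The work goes in short steps, Python scripts to look and compute and a tool call to move; the robot and the scene stay as the last step left them, time stands still between calls to the robot, and variables do not carry over. Pictures are saved under pics/ and viewed, at most 10 in all, crops included, and the job is handed in when it is done.

Besides the shell and the picture viewer there is one more tool, called after "Call:" as name(argument=value, ...) on one line, values as JSON. servo_tool: Moves the arm, as the interface text tells. Its arguments: {"type":"object","properties":{"commands":{"type":"array"}},"required":["commands"]}

```bash
mkdir -p pics
cat > h.py <<'E'
import numpy as np, cv2
from rig import observe, viewer, hand_in
def K(c): return np.array([[c['fx'],0,c['cx']],[0,c['fy'],c['cy']],[0,0,1.]])
def ray(cal,px):
    n=cv2.undistortPoints(np.array([[px]],float),K(cal),np.array(cal['dist_coeffs'],float))[0,0]
    R=np.array(cal['R']);t=np.array(cal['t']); return -R.T@t, R.T@np.array([n[0],n[1],1.])
def atz(cal,px,z):
    o,d=ray(cal,px); return o+d*(z-o[2])/d[2]
def atd(cal,px,dep):
    o,d=ray(cal,px); return o+d*dep
def cloud(cal,dep):
    v,u=np.mgrid[0:dep.shape[0],0:dep.shape[1]]
    n=cv2.undistortPoints(np.stack([u.ravel(),v.ravel()],1).astype(float)[:,None],K(cal),np.array(cal['dist_coeffs'],float))[:,0]
    P=np.c_[n,np.ones(len(n))]*dep.reshape(-1,1)
    return ((P-np.array(cal['t']))@np.array(cal['R'])).reshape(dep.shape+(3,))
def proj(cal,X):
    p,_=cv2.projectPoints(np.array(X,float).reshape(-1,1,3),cv2.Rodrigues(np.array(cal['R']))[0],np.array(cal['t'],float),K(cal),np.array(cal['dist_coeffs'],float)); return p[:,0]
def tri(rays):
    A=np.zeros((3,3));b=np.zeros(3)
    for o,d in rays:
        d=d/np.linalg.norm(d);M=np.eye(3)-np.outer(d,d);A+=M;b+=M@o
    return np.linalg.solve(A,b)
def save(n,im): cv2.imwrite('pics/'+n,im[:,:,::-1])
E
cat > a.py <<'E'
from h import *
np.set_printoptions(precision=3,suppress=True)
s=observe();print(s['t'],s['ee_pos'],s['tool_rot'],s['contact_force'])
ims=[]
for n in ('top','scene'):
    cal=viewer.calibration(n);im,dep=viewer.camera(n);ims.append(im);P=cloud(cal,dep)
    np.savez(n+'.npz',im=im,dep=dep,P=P)
    print(n,'cam at',-np.array(cal['R']).T@cal['t'])
    for k in ('cover','bin','lift_point','jack','jack_saddle','handle_pad','fixture','bottle','puck','driver'):
        for r in viewer.pinpoint(n,k)[:3]:
            u,v=r['at'];ui,vi=int(round(u)),int(round(v))
            p=P[vi,ui] if 0<=vi<420 and 0<=ui<560 else None
            print(k,round(r['confidence'],2),np.round(r['at'],1),p)
for n,i in zip(('top','scene'),ims): save(n+'1.png',i)
E
python3 a.py
```

```text
0.0 [0.247 0.519 0.23 ] [ 0.221  0.975 -0.001 -0.   ] [-0.885 -0.265  0.953]
top cam at [0.437 0.013 1.105]
cover 0.93 [268.3 215.5] [0.591 0.066 0.107]
cover 0.67 [261.  305.2] [0.402 0.088 0.043]
cover 0.66 [232.6 129.8] [0.816 0.151 0.024]
bin 0.95 [142.3 288.4] [0.446 0.366 0.005]
bin 0.75 [366.1 253.9] [ 0.509 -0.148  0.051]
lift_point 0.92 [309.7 223. ] [ 0.578 -0.025  0.075]
jack 0.79 [363.8 254.1] [ 0.509 -0.144  0.049]
jack_saddle 0.56 [372.1 249.1] [ 0.519 -0.162  0.052]
handle_pad 0.8 [449.9 235.6] [ 0.539 -0.319  0.102]
fixture 0.58 [312.1 225.3] [ 0.574 -0.029  0.071]
fixture 0.22 [393.  161.9] [ 0.711 -0.215  0.077]
bottle 0.55 [393.5 164.9] [ 0.703 -0.216  0.083]
puck 0.78 [165.1 189.3] [0.673 0.31  0.033]
driver 0.57 [287.5 161.9] [ 0.741  0.021 -0.005]
scene cam at [ 1.044 -0.653  0.741]
cover 0.91 [392.6 240.4] [0.821 0.145 0.009]
cover 0.81 [232.7 193. ] [0.421 0.072 0.017]
cover 0.8 [294.4 202.8] [0.608 0.06  0.077]
bin 0.83 [303.4 150.6] [0.491 0.29  0.051]
lift_point 0.9 [263.2 227.8] [ 0.599 -0.046  0.075]
lift_point 0.66 [199.4 251.6] [ 0.516 -0.159  0.05 ]
jack 0.61 [202.2 267.8] [ 0.531 -0.171  0.022]
jack 0.42 [305.1 152. ] [0.501 0.284 0.055]
jack_saddle 0.75 [200.4 256.2] [ 0.527 -0.168  0.052]
fixture 0.93 [260.1 245.7] [ 0.577 -0.031 -0.001]
bottle 0.78 [260.5 344.4] [ 0.745 -0.262  0.037]
puck 0.86 [370.  181.6] [0.693 0.285 0.034]
driver 0.8 [333.1 262.1] [ 0.748 -0.006  0.025]
```

View pics/top1.png

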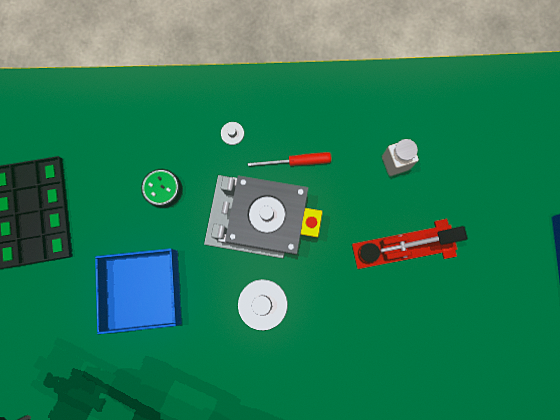

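View pics/scene1.png

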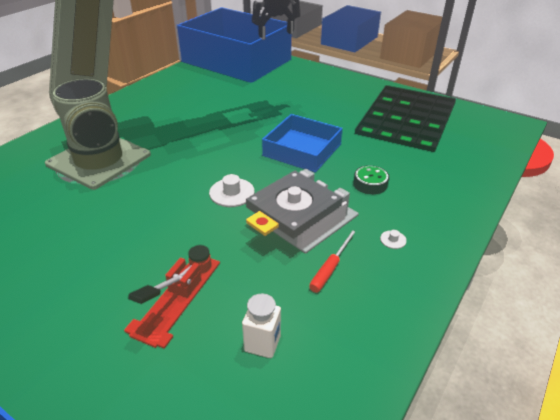

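```bash
cat > b.py <<'E'
from h import *
np.set_printoptions(precision=4,suppress=True)
for n in ('top','scene'):
    D=np.load(n+'.npz');P=D['P'].reshape(-1,3);im=D['im'].reshape(-1,3);hsv=cv2.cvtColor(D['im'],cv2.COLOR_RGB2HSV).reshape(-1,3).astype(int)
    ok=D['dep'].ravel()>0
    print(n)
    # die plate top
    def box(m,l):
        q=P[m][:,:2].astype(np.float32)
        if len(q)<5: print(l,len(q));return
        print(l,len(q),'rect',cv2.minAreaRect(q),'med',np.median(P[m],0))
    near=lambda x,y,r:(np.hypot(P[:,0]-x,P[:,1]-y)<r)&ok
    hubd=near(.59,.066,.03)&(P[:,2]>.098)&(P[:,2]<.115); box(hubd,'hub')
    red=((hsv[:,0]<8)|(hsv[:,0]>172))&(hsv[:,1]>120)&(hsv[:,2]>60)
    box(near(.578,-.028,.03)&red&(P[:,2]>.06),'liftdisc')
    yel=(hsv[:,0]>18)&(hsv[:,0]<35)&(hsv[:,1]>120)&(hsv[:,2]>90)
    box(near(.578,-.028,.06)&yel&(abs(P[:,2]-.074)<.008),'lip')
    box(near(.59,.066,.14)&(P[:,2]>.077)&(P[:,2]<.09),'plate')
    blue=(hsv[:,0]>95)&(hsv[:,0]<130)&(hsv[:,1]>100)&(hsv[:,2]>50)
    box(near(.446,.366,.14)&blue&(abs(P[:,2]-.055)<.008),'binrim')
    dark=(hsv[:,2]<70)
    box(near(.52,-.16,.028)&dark&(abs(P[:,2]-.05)<.006),'saddle')
    box(near(.54,-.31,.05)&dark&(P[:,2]>.08),'pad')
    box(near(.53,-.22,.15)&red&(P[:,2]<.015),'base')
E
python3 b.py
```

```text
top
hub 147 rect ((0.6010730862617493, 0.07050929963588715), (0.02838406153023243, 0.028856677934527397), 19.717082977294922) med [0.6009 0.0705 0.104 ]
liftdisc 92 rect ((0.5808961391448975, -0.027766143903136253), (0.021725241094827652, 0.023250019177794456), 26.515872955322266) med [ 0.5805 -0.0274  0.0746]
lip 375 rect ((0.5817468762397766, -0.027187692001461983), (0.03932420536875725, 0.05939508602023125), 78.50371551513672) med [ 0.581  -0.0268  0.0738]
plate 4437 rect ((0.6014286279678345, 0.06995300948619843), (0.22597137093544006, 0.15235218405723572), 79.51676940917969) med [0.5982 0.0721 0.0825]
binrim 856 rect ((0.4416186213493347, 0.3661259412765503), (0.17037740349769592, 0.1725488305091858), 4.2251458168029785) med [0.4398 0.3718 0.0541]
saddle 273 rect ((0.5129318833351135, -0.15700596570968628), (0.04023374989628792, 0.03948748856782913), 63.7033576965332) med [ 0.5125 -0.1572  0.0497]
pad 378 rect ((0.540920615196228, -0.3237372636795044), (0.029633741825819016, 0.05100516974925995), 10.088481903076172) med [ 0.5407 -0.323   0.1037]
base 1403 rect ((0.5247802734375,
[... 636 characters left out ...]
175), (0.22363503277301788, 0.15360797941684723), 79.11698913574219) med [0.6095 0.0599 0.0829]
binrim 547 rect ((0.44417667388916016, 0.363955557346344), (0.17346124351024628, 0.17772451043128967), 4.602061748504639) med [0.4482 0.3452 0.0529]
saddle 55 rect ((0.5241422653198242, -0.1688753068447113), (0.036646343767642975, 0.0165568720549345), 33.07217025756836) med [ 0.5287 -0.1724  0.0485]
pad 308 rect ((0.5446977019309998, -0.3279730975627899), (0.026790907606482506, 0.04867701977491379), 9.910259246826172) med [ 0.5506 -0.3308  0.1071]
base 2146 rect ((0.5288243293762207, -0.2464226931333542), (0.08923273533582687, 0.23473158478736877), 10.210440635681152) med [ 0.5419 -0.3022  0.0084]
```

The top view shows the die with the cover at (267,213) and the lip's red disc at (311,223). The jack's saddle is at (369,253) and its pad at (453,235), the bin is at (137,291), and the larger and smaller covers to ignore are at (262,305) and (232,132). The scene view agrees: cover hub at (294,195) in the die, jack at (200,255) to (145,293). Hub top z 0.104, saddle z 0.050 and cavity-to-lift distance 0.100 m all match the text.

I'm moving above the hub and turning the tool by -55° so it also suits the jack.

Call:
servo_tool(commands=[{"gripper": 0.6,"dp": [0.354,-0.449,-0.03],"turn": [0,0,-55]},{"gripper": 0.6,"dp": [0.354,-0.449,-0.03],"turn": [0,0,-55]},{"gripper": 0.6,"dp": [0.354,-0.449,-0.03],"turn": [0,0,-55]},{"gripper": 0.6,"dp": [0.354,-0.449,-0.03],"turn": [0,0,-55]},{"gripper": 0.6,"dp": [0.354,-0.449,-0.03],"turn": [0,0,-55]},{"gripper": 0.6,"dp": [0.354,-0.449,-0.03],"turn": [0,0,-55]},{"gripper": 0.6,"dp": [0.354,-0.449,-0.03],"turn": [0,0,-55]},{"gripper": 0.6,"dp": [0.354,-0.449,-0.03],"turn": [0,0,-55]},{"gripper": 0.6,"dp": [0.354,-0.449,-0.03],"turn": [0,0,-55]},{"gripper": 0.6,"dp": [0.354,-0.449,-0.03],"turn": [0,0,-55]},{"gripper": 0.6,"dp": [0.354,-0.449,-0.03],"turn": [0,0,-55]},{"gripper": 0.6,"dp": [0.354,-0.449,-0.03],"turn": [0,0,-55]}])

```text
t: 2.1
ee_pos: [0.5576, 0.1251, 0.2052]
tool_rot: [0.646, 0.763, 0.0, 0.0]
contact_force: [0.0, 1.2, 1.4]
opening: 0.597
grip_force: 0.0
```

Call:
servo_tool(commands=[{"gripper": 0.6,"dp": [0,0,0],"turn": [0,0,0]},{"gripper": 0.6,"dp": [0,0,0],"turn": [0,0,0]},{"gripper": 0.6,"dp": [0,0,0],"turn": [0,0,0]}])

```text
t: 2.35
ee_pos: [0.5562, 0.1271, 0.2049]
tool_rot: [0.646, 0.763, -0.0, -0.0]
contact_force: [0.8, 0.4, 0.1]
opening: 0.602
grip_force: 0.0
```

```bash
cat > w.py <<'E'
from h import *
import sys
np.set_printoptions(precision=4,suppress=True)
s=observe();cal=viewer.calibration('wrist');im,dep=viewer.camera('wrist');P=cloud(cal,dep).reshape(-1,3)
save(sys.argv[1],im);np.savez(sys.argv[1][:-4],im=im,dep=dep)
print('t',s['t'],'tcp',np.array(s['ee_pos']),'cam',-np.array(cal['R']).T@cal['t'])
q=(dep.ravel()>0)&(np.hypot(P[:,0]-.6015,P[:,1]-.0702)<.03)&(P[:,2]>.097)&(P[:,2]<.112)
print(q.sum(),cv2.minEnclosingCircle(P[q][:,:2].astype(np.float32)) if q.sum() else '',np.median(P[q],0))
for r in viewer.pinpoint('wrist','cover')[:2]: print(r['confidence'],r['at'],atz(cal,r['at'],.073))
for r in viewer.pinpoint('wrist','lift_point')[:2]: print('lp',r['confidence'],r['at'],atz(cal,r['at'],.058))
E
python3 w.py w1.png
```

```text
t 2.35 tcp [0.5562 0.1271 0.2049] cam [0.5424 0.2112 0.3482]
1078 ((0.6009922027587891, 0.07206954807043076), 0.015588060952723026) [0.5989 0.0737 0.1045]
0.85 [538.6, 190.4] [0.7621 0.1669 0.073 ]
0.8 [315.3, 266.0] [0.5993 0.0721 0.073 ]
lp 0.68 [277.7, 345.1] [ 0.5838 -0.0259  0.058 ]
```

Call:
servo_tool(commands=[{"gripper": 0.6,"dp": [0.022,-0.028,-0.03],"turn": [0,0,0]},{"gripper": 0.6,"dp": [0.045,-0.057,-0.05],"turn": [0,0,0]},{"gripper": 0.6,"dp": [0.045,-0.057,-0.05],"turn": [0,0,0]},{"gripper": 0.6,"dp": [0.045,-0.057,-0.05],"turn": [0,0,0]}])

```text
t: 2.83
ee_pos: [0.6011, 0.0697, 0.1535]
tool_rot: [0.646, 0.763, -0.001, -0.001]
contact_force: [0.1, -0.1, 0.7]
opening: 0.604
grip_force: 0.0
```

```bash
python3 w.py w2.png
```

```text
t 2.8333 tcp [0.6011 0.0697 0.1535] cam [0.5876 0.1539 0.2967]
2133 ((0.6011334657669067, 0.07196222990751266), 0.015334133058786392) [0.6006 0.0737 0.1045]
0.69 [40.6, 127.2] [0.4491 0.1054 0.073 ]
0.65 [276.4, 218.3] [0.6013 0.0707 0.073 ]
lp 0.83 [236.9, 321.3] [ 0.5861 -0.0243  0.058 ]
```

Call:
servo_tool(commands=[{"gripper": 0.48,"dp": [0,0.001,-0.02],"turn": [0,0,0]},{"gripper": 0.48,"dp": [0,0.001,-0.03],"turn": [0,0,0]},{"gripper": 0.48,"dp": [0,0.001,-0.045],"turn": [0,0,0]},{"gripper": 0.48,"dp": [0,0.001,-0.06],"turn": [0,0,0]},{"gripper": 0.48,"dp": [0,0.001,-0.07],"turn": [0,0,0]},{"gripper": 0.48,"dp": [0,0.001,-0.074],"turn": [0,0,0]},{"gripper": 0.48,"dp": [0,0.001,-0.074],"turn": [0,0,0]},{"gripper": 0.2,"dp": [0,0.001,-0.074],"turn": [0,0,0]},{"gripper": 0.2,"dp": [0,0.001,-0.074],"turn": [0,0,0]},{"gripper": 0.2,"dp": [0,0.001,-0.074],"turn": [0,0,0]},{"gripper": 0.2,"dp": [0,0.001,-0.074],"turn": [0,0,0]},{"gripper": 0.2,"dp": [0,0.001,-0.074],"turn": [0,0,0]}])

```text
t: 3.98
ee_pos: [0.6021, 0.0711, 0.082]
tool_rot: [0.646, 0.763, 0.001, 0.001]
contact_force: [-0.5, 1.7, 2.6]
opening: 0.318
grip_force: 59.7
```

Call:
servo_tool(commands=[{"gripper": 0.2,"dp": [0,0,0.008],"turn": [0,0,0]},{"gripper": 0.2,"dp": [0,0,0.02],"turn": [0,0,0]},{"gripper": 0.2,"dp": [0,0,0.045],"turn": [0,0,0]},{"gripper": 0.2,"dp": [-0.01,0.02,0.07],"turn": [0,0,0]},{"gripper": 0.2,"dp": [-0.16,0.294,0.07],"turn": [0,0,0]},{"gripper": 0.2,"dp": [-0.16,0.294,0.07],"turn": [0,0,0]},{"gripper": 0.2,"dp": [-0.16,0.294,0.07],"turn": [0,0,0]},{"gripper": 0.2,"dp": [-0.16,0.294,0.07],"turn": [0,0,0]},{"gripper": 0.2,"dp": [-0.16,0.294,0.07],"turn": [0,0,0]},{"gripper": 0.2,"dp": [-0.16,0.294,0.07],"turn": [0,0,0]},{"gripper": 0.2,"dp": [-0.16,0.294,0.07],"turn": [0,0,0]},{"gripper": 0.2,"dp": [-0.16,0.294,0.07],"turn": [0,0,0]}])

```text
t: 4.98
ee_pos: [0.439, 0.3683, 0.1514]
tool_rot: [0.645, 0.764, 0.0, -0.001]
contact_force: [-0.2, 0.7, -1.9]
opening: 0.321
grip_force: 59.4
```

Call:
servo_tool(commands=[{"gripper": 0.2,"dp": [0,0,0],"turn": [0,0,0]},{"gripper": 0.2,"dp": [0,0,0],"turn": [0,0,0]},{"gripper": 0.2,"dp": [0,0,0],"turn": [0,0,0]}])

```text
t: 5.23
ee_pos: [0.4417, 0.3643, 0.1511]
tool_rot: [0.646, 0.763, -0.0, 0.0]
contact_force: [0.7, -1.2, -1.5]
opening: 0.323
grip_force: 59.4
```

Run:
```python
from h import *
a=viewer.camera('scene')[0]; b=viewer.camera('wrist')[0]
save('p3.png',np.hstack([cv2.resize(a[60:330,130:490],(400,300)),cv2.resize(b,(400,300))]))
```

```text
(no output)
```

View pics/p3.png

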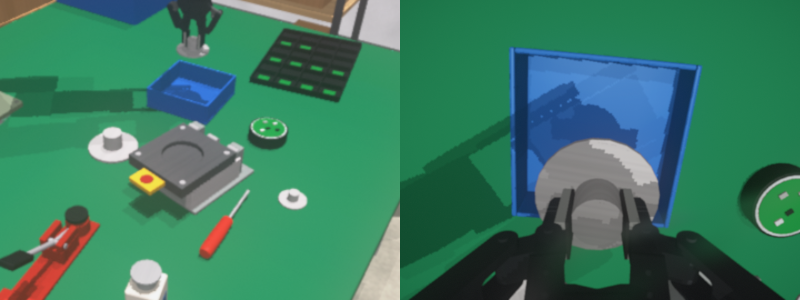

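The scene half (left) shows the cover hanging from the fingers at (193,48) above the bin and the cavity at (183,150) empty. In the wrist half the cover is at (597,195), gripped by the hub.

Call:
servo_tool(commands=[{"gripper": 0.2,"dp": [0,0,-0.03],"turn": [0,0,0]},{"gripper": 0.2,"dp": [0,0,-0.07],"turn": [0,0,0]},{"gripper": 0.2,"dp": [0,0,-0.105],"turn": [0,0,0]},{"gripper": 0.2,"dp": [0,0,-0.122],"turn": [0,0,0]},{"gripper": 0.2,"dp": [0,0,-0.13],"turn": [0,0,0]},{"gripper": 0.2,"dp": [0,0,-0.135],"turn": [0,0,0]},{"gripper": 0.2,"dp": [0,0,-0.136],"turn": [0,0,0]},{"gripper": 0.2,"dp": [0,0,-0.136],"turn": [0,0,0]},{"gripper": 0.2,"dp": [0,0,-0.136],"turn": [0,0,0]}])

```text
t: 6.08
ee_pos: [0.4426, 0.3655, 0.0166]
tool_rot: [0.646, 0.763, 0.002, 0.0]
contact_force: [0.2, 0.8, -1.6]
opening: 0.32
grip_force: 59.4
```

Call:
servo_tool(commands=[{"gripper": 0.5,"dp": [0,0,0],"turn": [0,0,0]},{"gripper": 0.5,"dp": [0,0,0],"turn": [0,0,0]},{"gripper": 0.5,"dp": [0,0,0],"turn": [0,0,0]},{"gripper": 0.5,"dp": [0,0,0],"turn": [0,0,0]},{"gripper": 0.5,"dp": [0,0,0.02],"turn": [0,0,0]},{"gripper": 0.5,"dp": [0,0,0.05],"turn": [0,0,0]},{"gripper": 0.5,"dp": [0,0,0.09],"turn": [0,0,0]},{"gripper": 0.7,"dp": [0,0,0.14],"turn": [0,0,0]},{"gripper": 0.7,"dp": [0,0,0.19],"turn": [0,0,0]},{"gripper": 0.7,"dp": [0,0,0.19],"turn": [0,0,0]},{"gripper": 0.7,"dp": [0,0,0.19],"turn": [0,0,0]}])

```text
t: 7.0
ee_pos: [0.4437, 0.3667, 0.2111]
tool_rot: [0.646, 0.763, 0.006, 0.001]
contact_force: [-0.9, 0.2, 0.3]
opening: 0.704
grip_force: 0.0
```

Run:
```python
from h import *
np.set_printoptions(precision=4,suppress=True)
cal=viewer.calibration('wrist');im,dep=viewer.camera('wrist');P=cloud(cal,dep).reshape(-1,3);save('w4.png',im)
hsv=cv2.cvtColor(im,cv2.COLOR_RGB2HSV).reshape(-1,3)
q=(dep.ravel()>0)&(hsv[:,1]<60)&(np.hypot(P[:,0]-.4425,P[:,1]-.365)<.07)&(P[:,2]>.003)&(P[:,2]<.045)
f=q&(P[:,2]<.02);h=q&(P[:,2]>.025)
for m in(f,h):
    print(m.sum(),np.median(P[m],0),cv2.minEnclosingCircle(P[m][:,:2].astype(np.float32)))
A=np.c_[P[f][:,:2],np.ones(f.sum())];print(np.linalg.lstsq(A,P[f][:,2],rcond=None)[0])
```

```text
4217 [0.4417 0.3715 0.0105] ((0.4427541494369507, 0.3653702437877655), 0.040891144424676895)
898 [0.4421 0.3676 0.0364] ((0.44217196106910706, 0.36635854840278625), 0.015238630585372448)
[-0.0021  0.0036  0.0102]
```

The cover lies flat: flange top z 0.0105, centred at (0.443, 0.365). Next is the jack.

Call:
servo_tool(commands=[{"gripper": 0.8,"dp": [0.079,-0.58,-0.01],"turn": [0,0,0]},{"gripper": 0.8,"dp": [0.079,-0.58,-0.01],"turn": [0,0,0]},{"gripper": 0.8,"dp": [0.079,-0.58,-0.01],"turn": [0,0,0]},{"gripper": 0.8,"dp": [0.079,-0.58,-0.01],"turn": [0,0,0]},{"gripper": 0.8,"dp": [0.079,-0.58,-0.01],"turn": [0,0,0]},{"gripper": 0.8,"dp": [0.079,-0.58,-0.01],"turn": [0,0,0]},{"gripper": 0.8,"dp": [0.079,-0.58,-0.01],"turn": [0,0,0]},{"gripper": 0.8,"dp": [0.079,-0.58,-0.01],"turn": [0,0,0]},{"gripper": 0.8,"dp": [0.079,-0.58,-0.01],"turn": [0,0,0]},{"gripper": 0.8,"dp": [0.079,-0.58,-0.01],"turn": [0,0,0]},{"gripper": 0.8,"dp": [0.079,-0.58,-0.01],"turn": [0,0,0]},{"gripper": 0.8,"dp": [0.079,-0.58,-0.01],"turn": [0,0,0]}])

```text
t: 8.05
ee_pos: [0.5078, -0.1322, 0.1947]
tool_rot: [0.646, 0.763, -0.001, -0.002]
contact_force: [0.8, 0.6, 0.2]
opening: 0.799
grip_force: 0.0
```

Call:
servo_tool(commands=[{"gripper": 0.8,"dp": [0,0,0],"turn": [0,0,0]},{"gripper": 0.8,"dp": [0,0,0],"turn": [0,0,0]},{"gripper": 0.8,"dp": [0,0,0],"turn": [0,0,0]}])

```text
t: 8.3
ee_pos: [0.508, -0.1299, 0.1951]
tool_rot: [0.646, 0.763, -0.0, -0.002]
contact_force: [0.9, 0.6, -0.5]
opening: 0.795
grip_force: 0.0
```

```bash
cat > j.py <<'E'
from h import *
import sys
np.set_printoptions(precision=4,suppress=True)
s=observe();cal=viewer.calibration('wrist');im,dep=viewer.camera('wrist');P=cloud(cal,dep).reshape(-1,3)
save(sys.argv[1],im)
print('t',s['t'],'tcp',np.array(s['ee_pos']),'rot',np.array(s['tool_rot']))
hsv=cv2.cvtColor(im,cv2.COLOR_RGB2HSV).reshape(-1,3).astype(int);ok=dep.ravel()>0
red=((hsv[:,0]<8)|(hsv[:,0]>172))&(hsv[:,1]>120)&(hsv[:,2]>50)
sx,sy,hx,hy=map(float,sys.argv[2:6]) # saddle guess
dark=(hsv[:,2]<80)&(hsv[:,1]<120)
def rep(m,l):
    if m.sum()>5: print(l,m.sum(),cv2.minAreaRect(P[m][:,:2].astype(np.float32)),cv2.minEnclosingCircle(P[m][:,:2].astype(np.float32)),np.median(P[m],0))
    else: print(l,m.sum())
near=lambda x,y,r:(np.hypot(P[:,0]-x,P[:,1]-y)<r)&ok
rep(near(sx,sy,.03)&dark&(abs(P[:,2]-.05)<.006),'saddle')
rep(near(hx,hy,.035)&red&(abs(P[:,2]-.054)<.008),'block')
rep(near(hx,hy,.2)&red&(P[:,2]<.015)&(P[:,2]>.003),'base')
rep(near(.581,-.028,.02)&red&(abs(P[:,2]-.075)<.006),'disc')
for k,z in (('jack_saddle',.05),('handle_pad',.103),('lift_point',.058)):
    for r in viewer.pinpoint('wrist',k)[:2]: print(k,round(r['confidence'],2),r['at'],atz(cal,r['at'],z))
E
python3 j.py j1.png .5125 -.157 .522 -.214
```

```text
t 8.3 tcp [ 0.508  -0.1299  0.1951] rot [ 0.6463  0.7631 -0.0004 -0.0017]
saddle 1856 ((0.5133020877838135, -0.1558462381362915), (0.04077092558145523, 0.04311875253915787), 8.335663795471191) ((0.5130324959754944, -0.15627704560756683), 0.02203834056854248) [ 0.5132 -0.1554  0.0505]
block 1677 ((0.5241850018501282, -0.21535509824752808), (0.047676898539066315, 0.055790748447179794), 9.64281940460205) ((0.5233032703399658, -0.21509064733982086), 0.034600742161273956) [ 0.5164 -0.211   0.0564]
base 5020 ((0.5261248350143433, -0.24251297116279602), (0.0873505175113678, 0.23422019183635712), 10.758806228637695) ((0.5280579924583435, -0.24175705015659332), 0.1193653866648674) [ 0.5296 -0.2907  0.0086]
disc 1021 ((0.5812459588050842, -0.02641260251402855), (0.02391776069998741, 0.023370202630758286), 9.991373062133789) ((0.5812349319458008, -0.02642989158630371), 0.0124233802780509) [ 0.5812 -0.0263  0.0755]
jack_saddle 0.86 [279.0, 222.0] [ 0.5149 -0.1555  0.05  ]
lift_point 0.92 [399.0, 76.4] [ 0.5814 -0.0262  0.058 ]
lift_point 0.66 [375.8, 77.4] [ 0.5648 -0.0298  0.058 ]
```

View pics/j1.png

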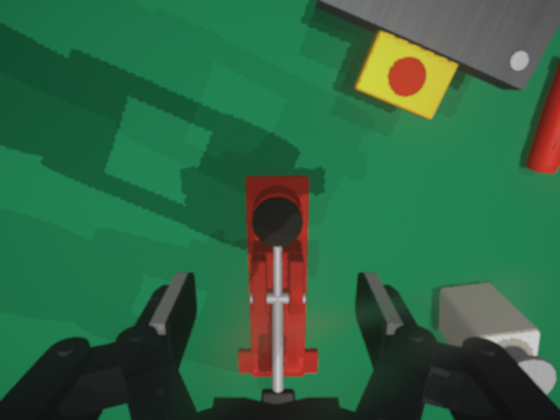

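The wrist view shows the saddle at (277,221), the block between (250,250) and (305,370), and the lip's red disc at (407,77). Bottle and driver are clear of the fingers. The block centre is (0.524,-0.2153) and the jack heading about 100°.

Call:
servo_tool(commands=[{"gripper": 0.75,"dp": [0.0075,-0.04,0],"turn": [0,0,0.7]},{"gripper": 0.75,"dp": [0.0155,-0.083,0],"turn": [0,0,0.7]},{"gripper": 0.75,"dp": [0.0155,-0.083,-0.02],"turn": [0,0,0.7]},{"gripper": 0.75,"dp": [0.0155,-0.083,-0.06],"turn": [0,0,0.7]},{"gripper": 0.75,"dp": [0.0155,-0.083,-0.1],"turn": [0,0,0.7]},{"gripper": 0.75,"dp": [0.0155,-0.083,-0.12],"turn": [0,0,0.7]},{"gripper": 0.75,"dp": [0.0155,-0.083,-0.12],"turn": [0,0,0.7]},{"gripper": 0.75,"dp": [0.0155,-0.083,-0.12],"turn": [0,0,0.7]}])

```text
t: 9.17
ee_pos: [0.5245, -0.2123, 0.0762]
tool_rot: [0.641, 0.768, -0.0, -0.001]
contact_force: [0.3, 1.0, 0.0]
opening: 0.748
grip_force: 0.0
```

Run:
```python
from h import *
a=viewer.camera('scene')[0]
save('p5.png',cv2.resize(a[170:350,80:360],(784,504)))
```

```text
(no output)
```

View pics/p5.png

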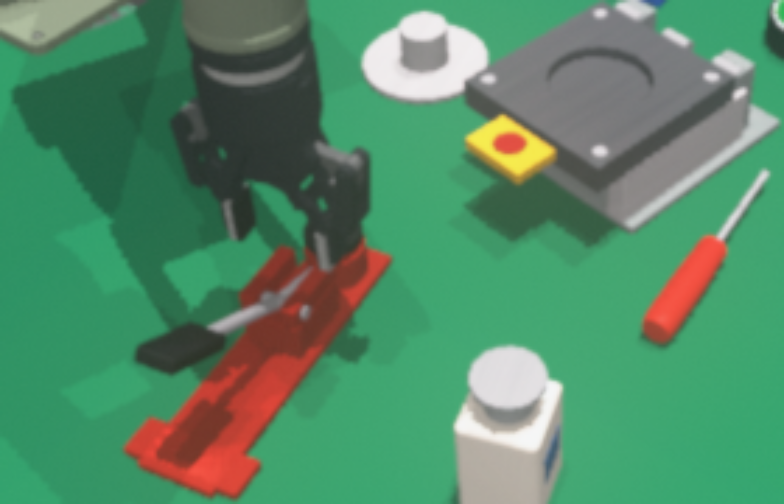

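The crop shows the open fingers at (240,215) and (330,240), straddling the block above the jack, with the handle clear behind.

Call:
servo_tool(commands=[{"gripper": 0.75,"dp": [0,0,-0.02],"turn": [0,0,0]},{"gripper": 0.75,"dp": [0,0,-0.04],"turn": [0,0,0]},{"gripper": 0.75,"dp": [0,0,-0.052],"turn": [0,0,0]},{"gripper": 0.75,"dp": [0,0,-0.057],"turn": [0,0,0]},{"gripper": 0.75,"dp": [0,0,-0.057],"turn": [0,0,0]},{"gripper": 0.4,"dp": [0,0,-0.057],"turn": [0,0,0]},{"gripper": 0.4,"dp": [0,0,-0.057],"turn": [0,0,0]},{"gripper": 0.4,"dp": [0,0,-0.057],"turn": [0,0,0]},{"gripper": 0.4,"dp": [0,0,-0.057],"turn": [0,0,0]},{"gripper": 0.4,"dp": [0,0,-0.057],"turn": [0,0,0]}])

```text
t: 10.05
ee_pos: [0.5246, -0.2138, 0.0216]
tool_rot: [0.641, 0.767, -0.0, 0.001]
contact_force: [-3.1, 0.2, 4.9]
opening: 0.526
grip_force: 64.7
```

Call:
servo_tool(commands=[{"gripper": 0.4,"dp": [0,0,0.005],"turn": [0,0,0]},{"gripper": 0.4,"dp": [0.004,0.008,0.005],"turn": [0,0,-3]},{"gripper": 0.4,"dp": [0.01,0.02,0.005],"turn": [0,0,-7]},{"gripper": 0.4,"dp": [0.018,0.035,0.005],"turn": [0,0,-12]},{"gripper": 0.4,"dp": [0.025,0.048,0.005],"turn": [0,0,-16]},{"gripper": 0.4,"dp": [0.03,0.056,0.005],"turn": [0,0,-19]},{"gripper": 0.4,"dp": [0.032,0.06,0.005],"turn": [0,0,-21]},{"gripper": 0.4,"dp": [0.032,0.06,0.005],"turn": [0,0,-21]},{"gripper": 0.4,"dp": [0.032,0.06,0.005],"turn": [0,0,-21]},{"gripper": 0.4,"dp": [0.032,0.06,0.005],"turn": [0,0,-21]}])

```text
t: 10.88
ee_pos: [0.5561, -0.1535, 0.0244]
tool_rot: [0.77, 0.638, -0.0, -0.0]
contact_force: [0.3, -0.7, -7.4]
opening: 0.529
grip_force: 63.1
```

```bash
python3 j.py j2.png .568 -.095 .557 -.153
```

```text
t 10.8833 tcp [ 0.5561 -0.1535  0.0244] rot [ 0.7702  0.6378 -0.0002 -0.0002]
saddle 13523 ((0.5671634674072266, -0.0965195968747139), (0.042505957186222076, 0.04246395826339722), 46.67845916748047) ((0.5670582056045532, -0.09643182903528214), 0.021798307076096535) [ 0.5675 -0.0951  0.0534]
block 10234 ((0.5555900931358337, -0.15511944890022278), (0.055277593433856964, 0.046976495534181595), 78.79551696777344) ((0.5555189251899719, -0.15449579060077667), 0.03428463637828827) [ 0.5611 -0.1483  0.0592]
base 7423 ((0.5561939477920532, -0.1511915624141693), (0.17117004096508026, 0.059196751564741135), 78.69892120361328) ((0.5557432174682617, -0.15020829439163208), 0.08937068283557892) [ 0.5625 -0.0792  0.0114]
disc 0
```

View pics/j2.png

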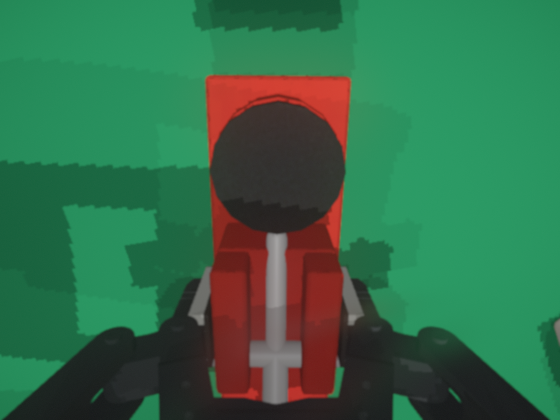

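The wrist view shows the jack held level and about 3 mm up, with the saddle at (278,166) = (0.567,-0.0964) and heading 78.7°. Next I slide it in and lower it.

Call:
servo_tool(commands=[{"gripper": 0.4,"dp": [0.002,0.01,-0.001],"turn": [0,0,0]},{"gripper": 0.4,"dp": [0.005,0.025,-0.001],"turn": [0,0,0]},{"gripper": 0.4,"dp": [0.008,0.04,-0.001],"turn": [0,0,0]},{"gripper": 0.4,"dp": [0.011,0.055,-0.001],"turn": [0,0,0]},{"gripper": 0.4,"dp": [0.013,0.065,-0.001],"turn": [0,0,0]},{"gripper": 0.4,"dp": [0.014,0.07,-0.001],"turn": [0,0,0]},{"gripper": 0.4,"dp": [0.014,0.07,-0.001],"turn": [0,0,0]},{"gripper": 0.4,"dp": [0.014,0.07,-0.001],"turn": [0,0,0]},{"gripper": 0.4,"dp": [0.014,0.07,-0.003],"turn": [0,0,0]},{"gripper": 0.4,"dp": [0.014,0.07,-0.005],"turn": [0,0,0]},{"gripper": 0.4,"dp": [0.014,0.07,-0.005],"turn": [0,0,0]}])

```text
t: 12.0
ee_pos: [0.5708, -0.084, 0.0216]
tool_rot: [0.771, 0.637, 0.0, 0.0]
contact_force: [-2.8, 2.3, 6.8]
opening: 0.529
grip_force: 64.8
```

```bash
python3 j.py j3.png .581 -.027 .570 -.084
```

```text
t 12.0 tcp [ 0.5708 -0.084   0.0216] rot [0.7706 0.6373 0.0004 0.0004]
saddle 0
block 9659 ((0.5702613592147827, -0.08569270372390747), (0.0555930957198143, 0.04717955365777016), 79.0667724609375) ((0.5701857209205627, -0.08484604954719543), 0.03418692201375961) [ 0.5758 -0.08    0.0564]
base 917 ((0.5571950078010559, -0.15308916568756104), (0.024701831862330437, 0.05848492309451103), 75.81414031982422) ((0.5549969673156738, -0.16178476810455322), 0.029420066624879837) [ 0.562  -0.1549  0.0087]
disc 7376 ((0.5815250277519226, -0.026587149128317833), (0.025198662653565407, 0.025258604437112808), 35.09026336669922) ((0.5815628170967102, -0.02649179846048355), 0.012949451804161072) [ 0.5816 -0.0258  0.0756]
lift_point 0.94 [277.4, 175.9] [ 0.582  -0.0265  0.058 ]
```

Block centre plus 60 mm puts the saddle at (0.5817,-0.0268), against the disc at (0.5815,-0.0266). The fit is good, so I release and rise.

Call:
servo_tool(commands=[{"gripper": 0.7,"dp": [0,0,0],"turn": [0,0,0]},{"gripper": 0.7,"dp": [0,0,0],"turn": [0,0,0]},{"gripper": 0.7,"dp": [0,0,0],"turn": [0,0,0]},{"gripper": 0.7,"dp": [0,0,0.015],"turn": [0,0,0]},{"gripper": 0.7,"dp": [0,0,0.04],"turn": [0,0,0]},{"gripper": 0.7,"dp": [0,0,0.08],"turn": [0,0,0]},{"gripper": 0.7,"dp": [0,0,0.12],"turn": [0,0,0]},{"gripper": 0.5,"dp": [0,0,0.14],"turn": [0,0,0]},{"gripper": 0.0,"dp": [-0.01,-0.05,0.14],"turn": [0,0,0]},{"gripper": 0.0,"dp": [-0.021,-0.107,0.14],"turn": [0,0,0]},{"gripper": 0.0,"dp": [-0.021,-0.107,0.14],"turn": [0,0,0]},{"gripper": 0.0,"dp": [-0.021,-0.107,0.14],"turn": [0,0,0]}])

```text
t: 13.2
ee_pos: [0.5489, -0.1951, 0.16]
tool_rot: [0.772, 0.636, -0.0, 0.001]
contact_force: [-0.7, -0.2, -0.2]
opening: 0.006
grip_force: 0.0
```

```bash
python3 j.py j4.png .581 -.027 .570 -.084
python3 - <<'E'
from h import *
for n in('scene','top'):
    cal=viewer.calibration(n);im,dep=viewer.camera(n);P=cloud(cal,dep).reshape(-1,3);hsv=cv2.cvtColor(im,cv2.COLOR_RGB2HSV).reshape(-1,3)
    m=(hsv[:,2]<70)&(np.hypot(P[:,0]-.55,P[:,1]+.19)<.045)&(P[:,2]>.08)&(P[:,2]<.13)
    if m.sum()>5: print(n,m.sum(),np.median(P[m],0),cv2.minAreaRect(P[m][:,:2].astype(np.float32)))
    if n=='scene': save('p6.png',cv2.resize(im[170:350,80:360],(784,504)))
E
```

```text
t 13.2 tcp [ 0.5489 -0.1951  0.16  ] rot [ 0.7718  0.6358 -0.0004  0.0014]
saddle 0
block 3514 ((0.5693629384040833, -0.08834725618362427), (0.04879369959235191, 0.04684079438447952), 77.85363006591797) ((0.5697891712188721, -0.08762620389461517), 0.032558079808950424) [ 0.5751 -0.087   0.0564]
base 7766 ((0.5582200288772583, -0.14095163345336914), (0.17381320893764496, 0.08797501772642136), 78.938720703125) ((0.5584678053855896, -0.1416310966014862), 0.09233610332012177) [ 0.557  -0.1595  0.0085]
disc 0
handle_pad 0.98 [275.6, 229.7] [ 0.5491 -0.1927  0.103 ]
scene 257 [ 0.55608412 -0.20240815  0.10663873] ((0.5507022738456726, -0.1974327266216278), (0.0474928617477417, 0.0293868537992239), 80.07760620117188)
top 121 [ 0.54978033 -0.17810243  0.09482154] ((0.5500414371490479, -0.17752516269683838), (0.01821170188486576, 0.02854224666953087), 76.17646026611328)
```

View pics/p6.png

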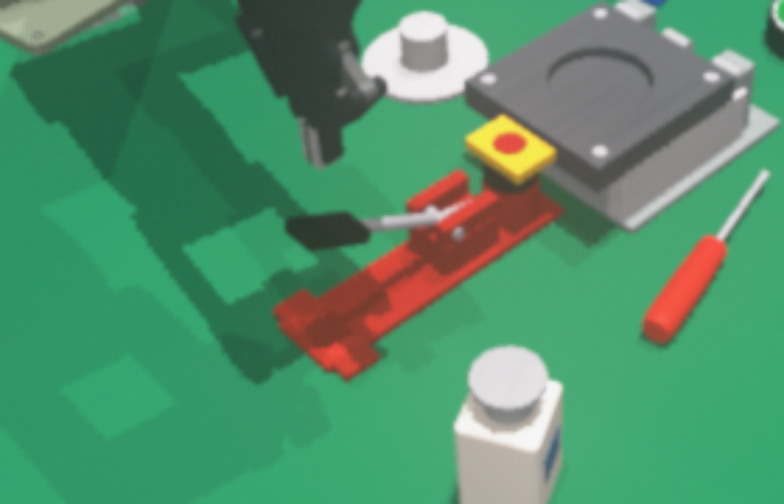

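The crop shows the saddle under the lip at (510,185), the jack flat on the table, and the closed fingers above the pad at (330,228). First stroke next.

Call:
servo_tool(commands=[{"gripper": 0.0,"dp": [0,0.001,-0.035],"turn": [0,0,0]},{"gripper": 0.0,"dp": [0,0.001,-0.052],"turn": [0,0,0]},{"gripper": 0.0,"dp": [0,-0.002,-0.06],"turn": [0,0,0]},{"gripper": 0.0,"dp": [-0.001,-0.006,-0.068],"turn": [0,0,0]},{"gripper": 0.0,"dp": [-0.002,-0.009,-0.076],"turn": [0,0,0]},{"gripper": 0.0,"dp": [-0.002,-0.011,-0.084],"turn": [0,0,0]},{"gripper": 0.0,"dp": [-0.003,-0.013,-0.092],"turn": [0,0,0]},{"gripper": 0.0,"dp": [-0.003,-0.014,-0.1],"turn": [0,0,0]},{"gripper": 0.0,"dp": [-0.003,-0.015,-0.106],"turn": [0,0,0]},{"gripper": 0.0,"dp": [-0.003,-0.015,-0.108],"turn": [0,0,0]},{"gripper": 0.0,"dp": [-0.003,-0.015,-0.108],"turn": [0,0,0]},{"gripper": 0.0,"dp": [-0.003,-0.015,-0.108],"turn": [0,0,0]}])

```text
t: 14.5
ee_pos: [0.5468, -0.2037, 0.0563]
tool_rot: [0.771, 0.637, 0.001, -0.0]
contact_force: [-8.8, 9.4, 26.7]
opening: -0.004
grip_force: 13.7
```

```bash
cat > c.py <<'E'
from h import *
import sys
im,dep=viewer.camera('scene');cal=viewer.calibration('scene');P=cloud(cal,dep).reshape(-1,3)
save(sys.argv[1],cv2.resize(im[170:350,80:360],(784,504)))
hsv=cv2.cvtColor(im,cv2.COLOR_RGB2HSV).reshape(-1,3).astype(int)
m=(np.hypot(P[:,0]-.602,P[:,1]-.071)<.13)&(P[:,2]>.075)&(P[:,2]<.13)&(hsv[:,1]<60)&(dep.ravel()>0)
m&=((P[:,0]-.5815)*.2+(P[:,1]+.0265)*.98>.03)
A=np.c_[P[m][:,:2],np.ones(m.sum())];w=np.ones(m.sum())
for _ in range(10):
    c=np.linalg.lstsq(A*w[:,None],P[m][:,2]*w,rcond=None)[0];w=1/(1+(abs(A@c-P[m][:,2])/.002)**2)
print('die tilt',np.hypot(*c[:2]))
red=((hsv[:,0]<8)|(hsv[:,0]>172))&(hsv[:,1]>120)&(hsv[:,2]>50)&(dep.ravel()>0)
b=red&(np.hypot(P[:,0]-.565,P[:,1]+.11)<.14)&(P[:,2]<.015)&(P[:,2]>.003)
print('base',cv2.minAreaRect(P[b][:,:2].astype(np.float32)),np.median(P[b][:,2]))
s=observe();print(s['ee_pos'],s['contact_force'])
E
python3 c.py p7.png
```

```text
die tilt 0.1367258332724251
base ((0.5732764601707458, -0.11763522028923035), (0.23431363701820374, 0.08736275881528854), 74.90416717529297) 0.00830692488691203
[ 0.54677252 -0.20365923  0.05635042] [-9.11684468  9.75035494 26.91694193]
```

View pics/p7.png

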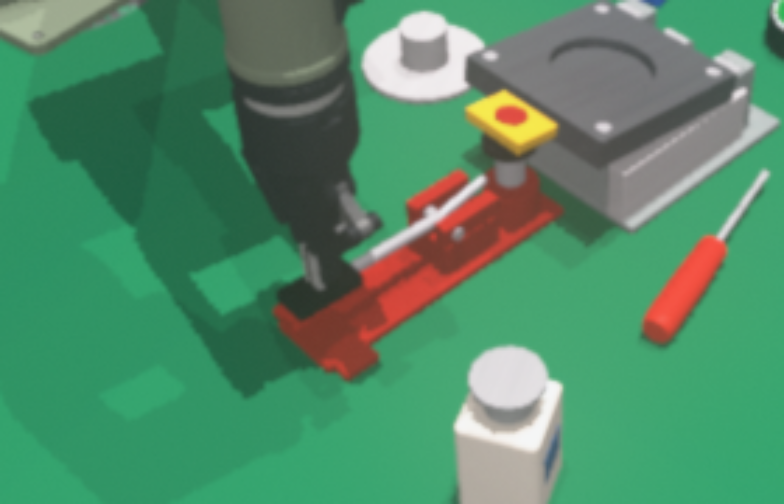

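The crop shows the handle down with the pad at (318,293) under the fingers, the lip raised, and the jack in its old place. Now I let the handle come up along the same arc.

Call:
servo_tool(commands=[{"gripper": 0.0,"dp": [0,0,0.006],"turn": [0,0,0]},{"gripper": 0.0,"dp": [0,0.002,0.014],"turn": [0,0,0]},{"gripper": 0.0,"dp": [0.001,0.004,0.022],"turn": [0,0,0]},{"gripper": 0.0,"dp": [0.001,0.006,0.03],"turn": [0,0,0]},{"gripper": 0.0,"dp": [0.002,0.009,0.038],"turn": [0,0,0]},{"gripper": 0.0,"dp": [0.003,0.013,0.046],"turn": [0,0,0]},{"gripper": 0.0,"dp": [0.003,0.015,0.055],"turn": [0,0,0]},{"gripper": 0.0,"dp": [0.003,0.015,0.075],"turn": [0,0,0]},{"gripper": 0.0,"dp": [0.003,0.015,0.09],"turn": [0,0,0]},{"gripper": 0.0,"dp": [0.003,0.015,0.09],"turn": [0,0,0]},{"gripper": 0.0,"dp": [0.003,0.015,0.09],"turn": [0,0,0]},{"gripper": 0.0,"dp": [0.003,0.015,0.09],"turn": [0,0,0]}])

```text
t: 15.55
ee_pos: [0.5492, -0.1905, 0.1408]
tool_rot: [0.77, 0.638, -0.0, -0.0]
contact_force: [-0.5, 0.5, 0.1]
opening: 0.003
grip_force: 0.0
```

```bash
python3 c.py p8.png; python3 j.py j5.png .581 -.027 .570 -.084
```

```text
die tilt 0.0028813083703390936
base ((0.5642291307449341, -0.11559896916151047), (0.23272155225276947, 0.08922798931598663), 79.87676239013672) 0.008331169791904444
[ 0.54895846 -0.19035242  0.14046286] [ 0.66868438 -0.33264196 -0.28855587]
t 15.6 tcp [ 0.549  -0.1904  0.1405] rot [ 0.7704  0.6375 -0.0005 -0.0007]
saddle 0
block 4172 ((0.5696637630462646, -0.08776916563510895), (0.05057419836521149, 0.04652498662471771), 78.68658447265625) ((0.5701014399528503, -0.08729208260774612), 0.03295120224356651) [ 0.5762 -0.0862  0.0564]
base 8679 ((0.557722806930542, -0.14041665196418762), (0.17577460408210754, 0.08829265087842941), 79.59747314453125) ((0.55959552526474, -0.14110365509986877), 0.09282141923904419) [ 0.554  -0.1611  0.0086]
disc 0
handle_pad 0.71 [277.9, 251.4] [ 0.5494 -0.1926  0.103 ]
```

View pics/p8.png

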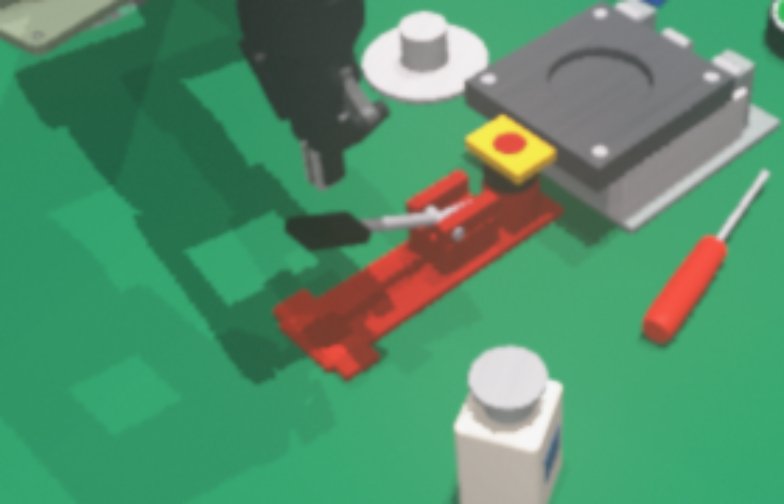

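The handle is fully up (pad at (328,230)), the die is down and the jack has not moved. Second stroke, holding down at the end.

Call:
servo_tool(commands=[{"gripper": 0.0,"dp": [0,0,-0.02],"turn": [0,0,0]},{"gripper": 0.0,"dp": [0,0,-0.034],"turn": [0,0,0]},{"gripper": 0.0,"dp": [0,-0.002,-0.041],"turn": [0,0,0]},{"gripper": 0.0,"dp": [-0.001,-0.005,-0.049],"turn": [0,0,0]},{"gripper": 0.0,"dp": [-0.002,-0.008,-0.057],"turn": [0,0,0]},{"gripper": 0.0,"dp": [-0.002,-0.01,-0.065],"turn": [0,0,0]},{"gripper": 0.0,"dp": [-0.002,-0.012,-0.073],"turn": [0,0,0]},{"gripper": 0.0,"dp": [-0.002,-0.013,-0.081],"turn": [0,0,0]},{"gripper": 0.0,"dp": [-0.002,-0.013,-0.086],"turn": [0,0,0]},{"gripper": 0.0,"dp": [-0.002,-0.013,-0.087],"turn": [0,0,0]},{"gripper": 0.0,"dp": [-0.002,-0.013,-0.087],"turn": [0,0,0]},{"gripper": 0.0,"dp": [-0.002,-0.013,-0.087],"turn": [0,0,0]}])

```text
t: 16.8
ee_pos: [0.5465, -0.2045, 0.057]
tool_rot: [0.77, 0.638, -0.001, 0.0]
contact_force: [-6.8, -1.2, 16.9]
opening: -0.0
grip_force: 8.2
```

Call:
servo_tool(commands=[{"gripper": 0.0,"dp": [0,0,0],"turn": [0,0,0]},{"gripper": 0.0,"dp": [0,0,0],"turn": [0,0,0]},{"gripper": 0.0,"dp": [0,0,0],"turn": [0,0,0]},{"gripper": 0.0,"dp": [0,0,0],"turn": [0,0,0]},{"gripper": 0.0,"dp": [0,0,0],"turn": [0,0,0]},{"gripper": 0.0,"dp": [0,0,0],"turn": [0,0,0]}])

```text
t: 17.3
ee_pos: [0.5465, -0.2045, 0.057]
tool_rot: [0.77, 0.638, -0.001, 0.0]
contact_force: [-8.5, -0.9, 16.5]
opening: -0.003
grip_force: 8.1
```

```bash
python3 c.py p9.png
```

```text
die tilt 0.13658475311106263
base ((0.5738517045974731, -0.11798656731843948), (0.23393946886062622, 0.08793500065803528), 74.17646026611328) 0.008364022510820631
[ 0.54649984 -0.20452067  0.05698973] [-8.40033039 -1.21037797 16.47344698]
```

View pics/p9.png

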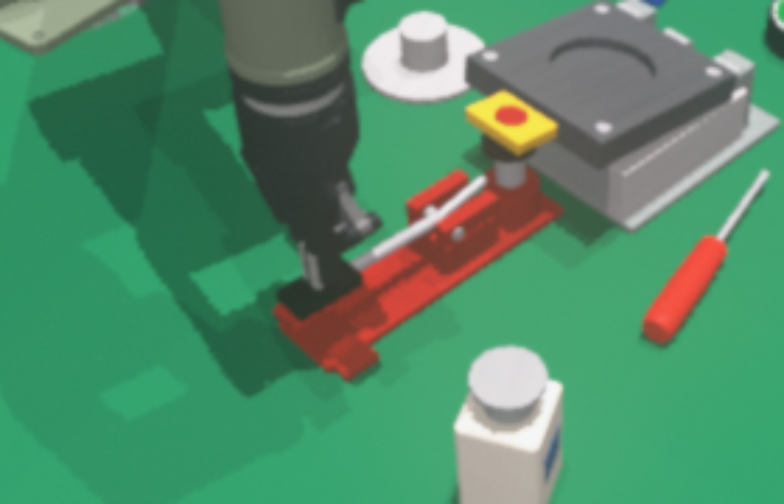

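The handle is held down at (318,293) with a steady 16 N, the lip is raised on the jack, and the base is level and unmoved.

```bash
python3 -c "from rig import hand_in; print(hand_in())"
```

```text
the job is handed in; nothing more can be done
None
```

The job is handed in at about 17 s: the cover lies flat in the blue bin, the jack stands under the lift point, one full pump is done, and the fingers hold the handle down with the die raised; the judge's verdict was not shown.

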